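# Close the belt sander and set its tracking screw

## Task

On the bench belt sander, press the open yellow belt cover down until its catch holds it shut and take the hand off it. Then turn the red wing thumbscrew clockwise until it seats, back it off a quarter turn, and finish while still gripping the thumbscrew, holding it there. Leave everything else on the bench where it is.

Things in the scene. Friction and masses are not known exactly. Their poses are not given: they have to be found in the camera images.
- sander: grey and green bench belt sander, bolted down, base 230 x 420 x 25 mm, belt top 115 mm up. Origin: on the bench under its middle; y runs along its length towards the thumbscrew end, x across it, away from the robot's side, z up. Green drive housing (150 x 85 mm, rim 100 mm up) at its -y end; green tracking block (60 x 60 mm, top 135 mm up) at its +y end, robot's side.
- belt_cover (a joint): angle of the yellow cover of the drive housing, rad: 0 = shut on a hard stop, grows as the free edge lifts; starts 0.5 to 0.85. A spring lifts the unlatched cover; over the last 10 mm of its free edge it must be pushed through a spring-ball detent (some 8 to 12 N straight down at 90 mm from the hinge), which then holds it within 0.02 of 0.
- cover_hinge (a point): on the cover's hinge axis (along the sander's y, on the housing's far rim), mid-width, 100 mm above the bench. The yellow panel, 150 mm long plus a 12 mm tab, 91 mm wide, 6 mm thick, runs from here to the sander's -x; its outer face is 8 mm above the axis, square to the panel: 108 mm above the bench when shut.
- cover_press (a point): on the cover's outer face, middle of its width, 125 mm from the hinge axis, near the free edge; moves with the cover.
- thumbscrew (a joint): turn of the red wing thumbscrew about its vertical axis, rad: 0 = seated on a hard stop, grows counter-clockwise seen from above (backing off), up to 3.0; starts 0.5 to 1.4. Stays where left (0.05 N m friction), does not rise or sink. Wings lie along the sander's x when seated (two white ticks on the block mark that line), along its y a quarter turn out.
- screw_grip (a point): on the thumbscrew's vertical axis at grip height, 168 mm above the bench; its x runs along the wings and turns with them. The wings are one flat red plate 44 mm long, 10 mm thick, from 152 to 180 mm above the bench, pinched across the thickness; below is a 9 mm steel stem down to the block 33 mm under this point.
- test_offcut: bystander: light wood offcut 50 x 70 x 18 mm lying on the sander's belt; leave it alone
- wrench: bystander: steel wrench lying on the bench beyond the sander; leave it alone
- sanding_block: bystander: cork sanding block 45 x 90 x 30 mm on the bench beside the drive end of the sander; leave it alone
- glue_bottle: bystander: yellow glue bottle with orange cap, 60 mm wide, 170 mm tall; leave it alone
- finish_can: bystander: steel can 80 mm wide, 100 mm tall; leave it alone
- screw_jar: bystander: amber jar 70 mm wide, 90 mm tall; leave it alone
- bench_brush: bystander: hand brush lying on the bench; leave it alone

How it is judged:
On the way, in this order (a step that is already met when the one before it is completed fails the run):
1. the cover is latched shut and nothing touches it (value of joint belt_cover below 0.03 rad and contact force between each of the arm, the fingers and belt_cover below 0.3 N), for 0.2 s.
2. the thumbscrew is seated, with the cover still shut (value of joint thumbscrew below 0.07 rad and value of joint belt_cover below 0.03 rad), for 0.2 s.
At the end, for the whole second after the job is handed in: Cover latched (within 0.03 rad of shut) with the robot off it; the thumbscrew, having been seated (within 0.07 rad of its stop), stands still a quarter turn out (1.57 rad, within 0.26 rad) and the fingers still grip it with more than 2 N (all of step 1 and value of joint thumbscrew between 1.31 and 1.83 rad and velocity of joint thumbscrew between -0.1 and 0.1 rad/s and contact force between the fingers and thumbscrew above 2 N); the arm keeps its last pose, push and grip.
It fails at once if a bystander is moved by more than 30 mm (distance of any of test_offcut, wrench, sanding_block, glue_bottle, finish_can, screw_jar, bench_brush from where it was at the start of the episode above 0.03 m).
It also fails if it takes over 59 s, if anything falls off the work surface, if the arm or the gripper's body presses on something with over 40 N, if the wrist force passes 120 N, or if a joint passes its speed limit or range.

## Robot

A 6-joint arm with a two-finger parallel gripper is mounted at the origin on the work surface. World frame = base frame: x ahead of the robot, y to its left, z up, the work surface at z = 0. Lengths are in m, angles in rad, forces in N, time in s.
With the tool pointing down it reaches from about 0.25 to 0.85 m from the base axis. Payload 12.5 kg.
Tool frame: the origin (TCP) lies midway between the tips of the shut fingers; the grasp point (between the pads) lies 19 mm behind it; x points along the fingers, y is the direction in which the jaws open and shut, and the axes are right-handed (so a half turn about x gives the same grasp; the last joint's range is limited). The gripper opens to 93 mm and grips with 3 to 60 N. Pads are 15 mm wide; open, the fingers measure 128 mm over their backs; the gripper's body (75 mm by 188 mm) begins 65 mm behind the grasp point.
Start: joints at [-1.229, 0.351, 1.652, -0, 1.139, -0.085], TCP at [0.228, -0.501, 0.219] pointing down, gripper open.
Joint ranges: [-2.75, 2.75], [-0.79, 2.1], [0.01, 2.65], [-1.57, 4.71], [0.07, 3.14], [-2.87, 2.87]. Speed limits (rad/s): [2.22, 2.22, 2.79, 3.14, 3.14, 3.14].

## Interface

Orientations are given as a unit quaternion [w, x, y, z].
In Python, from plant import robot, imaging gives the robot as it stands.
- The arm moves only by the tool servo_tool, never from a script. Its argument "plan" is a list of rows, each a list of 5 numbers: the shift along the world's x, y, z each as a share of 2 cm, from -1 to 1, then the turn about the world's z as a share of 6 degrees, from -1 to 1, then the opening, from 0 (shut) to 1 (fully open). A call has 1 to 8 rows; each row shifts and turns the pose as measured when the row begins; what a row does not reach is not made up. A row lasts 1/10 s, in which the tool goes at most 50 mm and 8.59 degrees, less where a joint would pass 70% of its speed; a pose out of reach is approached as far as the arm can. A call with a number of a shift or a turn outside -1 to 1 is refused whole. A call with a gripper value outside its range is refused whole. The fingers move at their own pace and stop on an object; the grip force is fixed at half the most. Time passes only in rows, so rows that do not move let the fingers close. It gives the time, the measured TCP pose, the force and the opening at its end, in the units of the state.
- robot.state(): the state, without advancing time (a new reading comes with each control period).
- imaging.grab_frame(name): name is "scene" or "side" or "wrist"; returns (picture, depth): 420x560x3 uint8, blue, green, red; 420x560 float32, m along the optical axis (not along the pixel's ray), 0 where there is no reading.
- imaging.get_calibration(name): a dict with "vertical_fov" (degrees; the focal length in pixels is half the picture's height over the tangent of half this angle, whatever the lens; pixels are square), "cx", "cy" (the principal point, pixels), "extrinsics" (4x4, takes a point from camera to world coordinates); the wrist camera has in their place "tool_from_camera" (4x4, takes a point from camera to tool coordinates, whose origin is the TCP and whose axes are the tool frame's). Camera axes: x right, y down, z forward; pixel columns grow to the right and rows downward; lengths in m; the calibration is good to about 2 mm. A picture is of the moment at which its call begins: read the wrist's pose just before it. get_calibration takes no time and is no camera call.
- robot.sign_off(): hands the job in, once; it reports no verdict.
The state is a dict: "time_s": time; "joints": joint angles; "joint_vel": joint speeds; "tau": joint torques, N m; "eef_pos": TCP position; "tcp_rot": TCP orientation; "ft_force": force on the tool from outside, world axes, zero at the start; "ft_torque": the same for the moment, N m; "width": opening from 0.0 (shut) to 1.0 (fully open).
Only numpy, scipy, OpenCV 4.12 (cv2) and the standard library are available. Lean on these libraries where they do the work, as an engineer would, in place of code of your own. Each camera call takes 0.05 s, during which the arm holds its last target. There are 200 camera calls.

## Working session

There is one attempt and no reset: what is moved stays moved. The work goes in short steps, Python scripts to look and compute and a tool call to move; the robot and the scene stay as the last step left them, time stands still between calls to the robot, and variables do not carry over. Pictures are saved under pics/ and viewed, about 8 in all and at most 12, crops included, and the job is handed in when it is done.

Besides the shell and the picture viewer there is one more tool, called after "Call:" as a command line: name --pt "numbers of a row" for each row, then --argument value for the rest. servo_tool: Moves the arm, as the interface text tells. Shift numbers are shares of 2 cm and turn numbers shares of 6 degrees, none past 1 either way. Its arguments: {"type":"object","properties":{"plan":{"type":"array"}},"required":["plan"]}

```bash
mkdir -p pics; cat > h.py <<'E'
import numpy as np, cv2
from plant import robot, imaging
from scipy.spatial.transform import Rotation as R
def T(name,st):
    c=imaging.get_calibration(name)
    if 'extrinsics' in c: return c,np.array(c['extrinsics'])
    M=np.eye(4);q=st['tcp_rot'];M[:3,:3]=R.from_quat([q[1],q[2],q[3],q[0]]).as_matrix();M[:3,3]=st['eef_pos']
    return c,M@np.array(c['tool_from_camera'])
def grab(name):
    st=robot.state();im,d=imaging.grab_frame(name);c,M=T(name,st)
    f=im.shape[0]/2/np.tan(np.radians(c['vertical_fov'])/2)
    v,u=np.indices(d.shape)
    P=np.stack([(u-c['cx'])/f*d,(v-c['cy'])/f*d,d],-1)@M[:3,:3].T+M[:3,3]
    P[d==0]=np.nan
    return im,P
E
python3 - <<'E'
from h import *
for n in ['scene','side']:
    im,P=grab(n);cv2.imwrite(f'pics/{n}0.png',im);np.save(f'{n}P.npy',P);print(n,np.array(imaging.get_calibration(n)['extrinsics']).round(2).tolist())
print(robot.state()); print(imaging.get_calibration('wrist'))
a=[cv2.imread(f'pics/{n}0.png') for n in('scene','side')]
E
```

```text
scene [[0.15, 0.79, -0.6, 1.54], [0.99, -0.13, 0.08, -0.16], [-0.01, -0.6, -0.8, 1.45], [0.0, 0.0, 0.0, 1.0]]
side [[-0.98, -0.15, 0.16, 0.36], [-0.22, 0.62, -0.75, 0.93], [0.02, -0.77, -0.64, 0.89], [0.0, 0.0, 0.0, 1.0]]
{'time_s': 0.1, 'joints': array([-1.22861146e+00,  3.51162326e-01,  1.65233581e+00, -3.16867127e-05,
        1.13910330e+00, -8.45605013e-02]), 'joint_vel': array([ 0.00219136, -0.00255971, -0.00043537, -0.00140072,  0.00172598,
        0.00237981]), 'tau': array([ 2.48900287e-03, -4.98025203e+01, -2.85703719e+01,  7.01588904e-02,
        2.39561254e-02, -5.11950793e-05]), 'eef_pos': array([ 0.2275853 , -0.50037465,  0.21817547]), 'tcp_rot': array([-0.14938719, -0.69101423, -0.15009199,  0.69112604]), 'ft_force': array([-0.42675761,  0.31538516,  0.31744812]), 'ft_torque': array([ 0.00177593, -0.02365823, -0.0256505 ]), 'width': 0.9998660458762977}
{'vertical_fov': 59.26918720629776, 'cx': 280.4889578002196, 'cy': 199.86834969430967, 'tool_from_camera': array([[ 3.30032630e-04, -2.68722785e-01,  9.63217502e-01,
        -1.66309617e-01],
       [ 9.99999785e-01, -4.57255681e-04, -4.70202813e-04,
         8.16815314e-04],
       [ 5.66790884e-04,  9.63217450e-01,  2.68722576e-01,
        -7.45077192e-02],
       [ 0.00000000e+00,  0.00000000e+00,  0.00000000e+00,
         1.00000000e+00]])}
```

View pics/scene0.png

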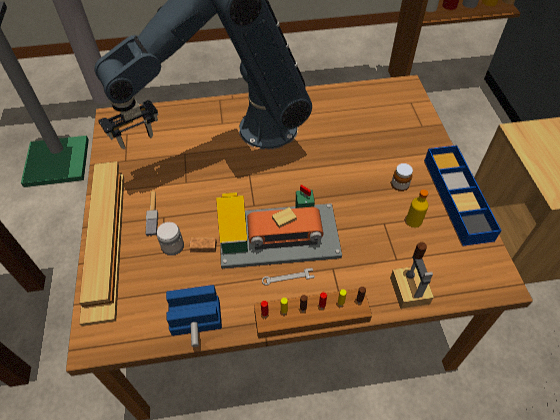

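View pics/side0.png

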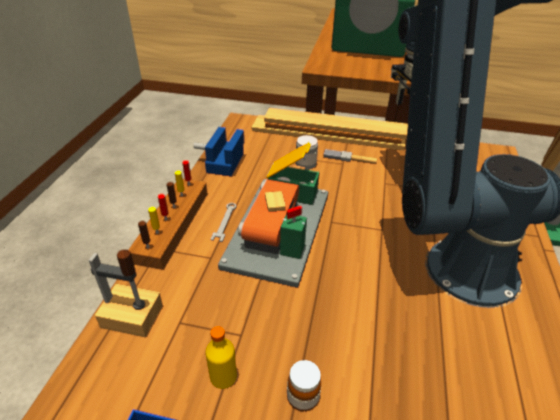

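The scene view shows the cover open at about (231,222), the red wing at (305,190), the can at (170,237) and the cork block at (203,245). The side view shows the cover at (290,160) and the wing at (294,212). Next I'll measure them using the colour masks and depth.

```bash
python3 - <<'E'
from h import *
def mask(im,lo,hi): return cv2.inRange(cv2.cvtColor(im,cv2.COLOR_BGR2HSV),lo,hi)>0
def rep(t,Q):
    Q=Q[~np.isnan(Q[:,0])]
    print(t,len(Q),'med',np.median(Q,0).round(3),'p2',np.percentile(Q,2,axis=0).round(3),'p98',np.percentile(Q,98,axis=0).round(3)); return Q
for n,by,br in [('scene',(212,185,250,260),(293,178,318,200)),('side',(262,140,320,180),(283,203,304,221))]:
    im=cv2.imread(f'pics/{n}0.png');P=np.load(n+'P.npy')
    def box(m,b):
        k=np.zeros_like(m);k[b[1]:b[3],b[0]:b[2]]=1;return m&k
    m=box(mask(im,(22,150,80),(35,255,255)),by)
    Q=rep(n+' yellow',P[m]); c=Q.mean(0);U,S,V=np.linalg.svd(Q-c);print(' axes',V.round(3).tolist(),(S/np.sqrt(len(Q))).round(4))
    for r in (box(mask(im,(0,150,60),(6,255,255)),br),):
        Q=rep(n+' red',P[r]);Q=Q[(Q[:,2]>.14)&(Q[:,2]<.19)];c=Q.mean(0);U,S,V=np.linalg.svd((Q-c)[:,:2]);print(' c',c.round(3),V[0],S)
    g=mask(im,(60,80,20),(90,255,255))
    k=box(g,(290,185,325,215) if n=='scene' else (275,210,312,262)); q=P[k];rep(n+' block',q[q[:,2]>.125])
    # base plate: points z 0.02-0.03
    X=P;b=(215,180,345,270) if n=='scene' else (220,170,332,285)
    k=box((P[...,2]>.017)&(P[...,2]<.033),b);Q=P[k];Q=Q[(abs(Q[:,0]-.6)<.3)];print(n,'base',cv2.minAreaRect(Q[:,:2].astype(np.float32)),len(Q))
E
```

```text
scene yellow 1235 med [ 0.573 -0.196  0.158] p2 [ 0.515 -0.239  0.108] p98 [ 0.629 -0.154  0.208]
 axes [[0.815, -0.042, -0.577], [-0.215, -0.948, -0.234], [-0.537, 0.315, -0.782]] [0.0445 0.0257 0.0231]
scene red 57 med [0.507 0.064 0.175] p2 [0.478 0.05  0.134] p98 [0.523 0.088 0.184]
 c [0.507 0.064 0.173] [0.76829514 0.64009575] [0.09443397 0.0229039 ]
scene block 188 med [0.514 0.057 0.134] p2 [0.481 0.035 0.126] p98 [0.536 0.093 0.14 ]
scene base ((0.5696026086807251, -0.047905370593070984), (0.4377409517765045, 0.23757508397102356), 87.1454849243164) 2485
side yellow 252 med [ 0.552 -0.19   0.179] p2 [ 0.511 -0.23   0.099] p98 [ 0.629 -0.156  0.212]
 axes [[0.739, -0.067, -0.67], [-0.106, -0.994, -0.017], [0.665, -0.084, 0.742]] [0.0509 0.0204 0.0045]
side red 136 med [0.504 0.069 0.171] p2 [ 0.488 -0.081  0.062] p98 [0.536 0.082 0.182]
 c [0.503 0.07  0.171] [0.77149044 0.63624092] [0.13139885 0.02812837]
side block 279 med [0.496 0.081 0.134] p2 [0.474 0.043 0.126] p98 [0.528 0.097 0.138]
side base ((0.6487712264060974, -0.0497770756483078), (0.44074422121047974, 0.3944894075393677), 86.79911041259766) 3212
```

Sander yaw is about -3°. The cover is about 0.73 rad open, with its hinge near (0.635,-0.195). The thumbscrew is near (0.505,0.067) with its wings at about 40° in world axes. I'll go above the cover with the fingers shut.

Call:
servo_tool --pt "0 0 1 0 0" --pt "0.5 0.5 1 0 0" --pt "1 1 1 0 0" --pt "1 1 1 0 0" --pt "1 1 0 0 0" --pt "1 1 0 0 0" --pt "1 1 0 0 0" --pt "1 1 0 0 0"

```text
time_s: 0.9
eef_pos: [0.359, -0.3658, 0.2987]
tcp_rot: [-0.146, -0.691, -0.15, 0.692]
ft_force: [0.5, -0.9, -0.8]
width: 0.362
```

Call:
servo_tool --pt "1 1 0 0 0" --pt "1 1 0 0 0" --pt "1 1 0 0 0" --pt "1 1 0 0 0" --pt "1 1 0 0 0" --pt "1 1 0 0 0" --pt "0 0 0 0 0" --pt "0 0 0 0 0"

```text
time_s: 1.7
eef_pos: [0.484, -0.2372, 0.2964]
tcp_rot: [-0.146, -0.69, -0.153, 0.693]
ft_force: [-0.9, -0.0, -0.6]
width: 0.007
```

Call:
servo_tool --pt "1 1 0 0 0" --pt "1 1 0 0 0" --pt "0.1 0.4 0 0 0" --pt "0 0 0 0 0"

```text
time_s: 2.1
eef_pos: [0.5245, -0.191, 0.2959]
tcp_rot: [-0.144, -0.689, -0.151, 0.693]
ft_force: [0.5, -0.9, -0.3]
width: 0.007
```

```bash
python3 - <<'E'
from h import *
im,P=grab('wrist');cv2.imwrite('pics/w1.png',im)
m=(cv2.inRange(cv2.cvtColor(im,cv2.COLOR_BGR2HSV),(22,150,80),(35,255,255))>0)
Q=P[m];Q=Q[(~np.isnan(Q[:,0]))&(Q[:,2]>.09)];print(len(Q),np.percentile(Q,[1,50,99],axis=0).round(3));print(robot.state()['eef_pos'])
c=Q.mean(0);print(np.linalg.svd(Q-c,full_matrices=False)[2].round(3))
E
```

```text
8223 [[ 0.558 -0.242  0.109]
 [ 0.596 -0.2    0.14 ]
 [ 0.632 -0.155  0.174]]
[ 0.52429092 -0.19147181  0.29589347]
[[-0.693 -0.429  0.58 ]
 [-0.302  0.903  0.307]
 [-0.655  0.037 -0.755]]
```

View pics/w1.png

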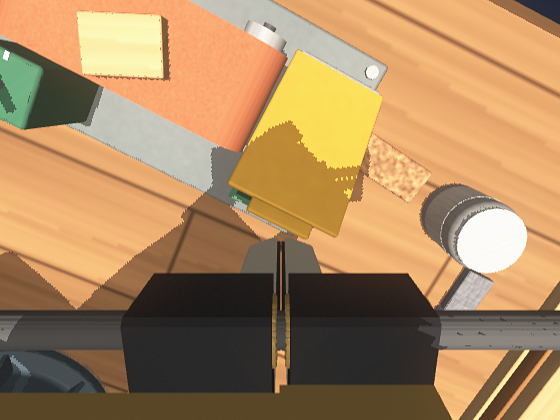

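The wrist view shows the shut fingertips at (280,260), just off the tab at (285,222) and centred on the cover's width. I'll shift a little inwards and come down.

Call:
servo_tool --pt "0.4 -0.1 -1 0 0" --pt "0 0 -1 0 0" --pt "0 0 -1 0 0" --pt "0 0 -1 0 0" --pt "0 0 -0.6 0 0" --pt "0 0 -0.6 0 0"

```text
time_s: 2.75
eef_pos: [0.5286, -0.2005, 0.1911]
tcp_rot: [-0.144, -0.691, -0.148, 0.693]
ft_force: [-0.6, -1.0, 0.3]
width: 0.005
```

Call:
servo_tool --pt "0 0 -0.6 0 0" --pt "0 0 -0.6 0 0" --pt "0 0 -0.6 0 0" --pt "0 0 -0.6 0 0"

```text
time_s: 3.15
eef_pos: [0.5286, -0.2017, 0.1406]
tcp_rot: [-0.144, -0.692, -0.147, 0.692]
ft_force: [0.5, -0.3, 1.4]
width: 0.003
```

Call:
servo_tool --pt "0 0 -0.5 0 0" --pt "0 0 -0.5 0 0" --pt "0 0 -0.3 0 0" --pt "0 0 -0.3 0 0"

```text
time_s: 3.55
eef_pos: [0.5285, -0.2017, 0.107]
tcp_rot: [-0.144, -0.691, -0.147, 0.693]
ft_force: [-27.6, 10.9, 88.1]
width: 0.006
```

It has reached the hard stop with a high force, so I'll lift off and check.

Call:
servo_tool --pt "0 0 0.5 0 0" --pt "0 0 0.7 0 0" --pt "0 0 1 0 0" --pt "0 0 1 0 0" --pt "0 0 1 0 0" --pt "0 0 1 0 0" --pt "0 0 1 0 0.5" --pt "0 0 1 0 0.6"

```text
time_s: 4.35
eef_pos: [0.528, -0.2009, 0.2556]
tcp_rot: [-0.144, -0.691, -0.148, 0.693]
ft_force: [0.2, 1.0, -0.3]
width: 0.13
```

```bash
python3 - <<'E'
from h import *
for n in['scene','side']:
    im,P=grab(n);b=im[180:262,180:340] if n=='scene' else im[130:290,210:340]
    cv2.imwrite(f'pics/{n}2.png',cv2.resize(b,None,fx=4,fy=4) if n=='scene' else b)
    m=cv2.inRange(cv2.cvtColor(im,cv2.COLOR_BGR2HSV),(22,150,60),(35,255,255))>0
    Q=P[m];Q=Q[(Q[:,0]>.45)&(Q[:,0]<.7)&(Q[:,1]>-.27)&(Q[:,1]<-.13)&(Q[:,2]>.05)&(Q[:,2]<.25)];print(n,len(Q),np.percentile(Q,[2,50,98],axis=0).round(3))
print(robot.state()['eef_pos'])
E
```

```text
scene 429 [[ 0.511 -0.241  0.101]
 [ 0.593 -0.196  0.107]
 [ 0.625 -0.152  0.114]]
side 420 [[ 0.471 -0.24   0.098]
 [ 0.589 -0.181  0.108]
 [ 0.626 -0.149  0.111]]
[ 0.52910146 -0.20142166  0.25731238]
```

View pics/scene2.png

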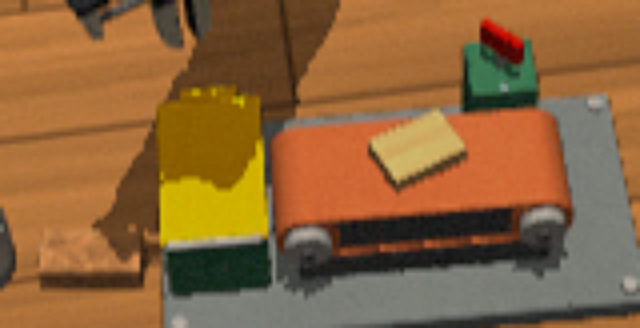

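The cover is shut, with its face at 0.107 m everywhere, and the scene crop shows it flat at (215,170). Next I'll go above the thumbscrew, turn the jaws to suit, and look from close by.

Call:
servo_tool --pt "-0.1 1 0.3 0.5 0.7" --pt "-0.1 1 0 0.5 0.7" --pt "-0.1 1 0 0.5 0.7" --pt "-0.1 1 0 0.5 0.7" --pt "-0.1 1 0 0.5 0.7" --pt "-0.1 1 0 0 0.7" --pt "-0.1 1 0 0 0.7" --pt "-0.1 1 0 0 0.7"

```text
time_s: 5.25
eef_pos: [0.5103, -0.0369, 0.2559]
tcp_rot: [-0.235, -0.664, -0.24, 0.668]
ft_force: [-0.4, 0.1, 0.2]
width: 0.7
```

Call:
servo_tool --pt "-0.1 1 0 0 0.7" --pt "-0.1 1 0 0 0.7" --pt "-0.1 1 0 0 0.7" --pt "-0.1 1 0 0 0.7" --pt "0 0.5 0 0 0.7" --pt "0 0 0 0 0.7"

```text
time_s: 5.85
eef_pos: [0.4996, 0.0586, 0.2502]
tcp_rot: [-0.235, -0.662, -0.241, 0.669]
ft_force: [0.8, 0.3, 0.6]
width: 0.699
```

```bash
cat > look.py <<'E'
from h import *
import sys
im,P=grab('wrist');cv2.imwrite(f'pics/{sys.argv[1]}.png',im)
h=cv2.cvtColor(im,cv2.COLOR_BGR2HSV);m=(cv2.inRange(h,(0,150,50),(6,255,255))>0)
Q=P[m];Q=Q[(np.hypot(Q[:,0]-.505,Q[:,1]-.067)<.05)&(Q[:,2]>.145)&(Q[:,2]<.19)]
t=Q[Q[:,2]>.175]
print('all',len(Q),Q.mean(0).round(4),'top',len(t),t.mean(0).round(4))
r=cv2.minAreaRect(t[:,:2].astype(np.float32));print(r)
v=np.linalg.svd(t[:,:2]-t[:,:2].mean(0),full_matrices=False)[2][0];print('wing deg',np.degrees(np.arctan(v[1]/v[0])))
s=robot.state();q=s['tcp_rot'];J=R.from_quat([q[1],q[2],q[3],q[0]]).as_matrix()[:,1];print(s['eef_pos'],'jaw',np.degrees(np.arctan2(J[1],J[0])),s['joints'].round(2),s['width'],s['ft_torque'].round(2),s['time_s'])
E
python3 look.py w3
```

```text
all 957 [0.5054 0.0659 0.1789] top 901 [0.5045 0.0651 0.1796]
((0.503592848777771, 0.06445415318012238), (0.04383667930960655, 0.009762274101376534), 40.66735076904297)
wing deg 40.78652999633273
[0.49957754 0.05808921 0.25018509] jaw -50.62723281958554 [0.02 0.24 1.72 0.01 1.19 0.9 ] 0.6991674002993722 [ 0.02 -0.01  0.02] 5.9
```

View pics/w3.png

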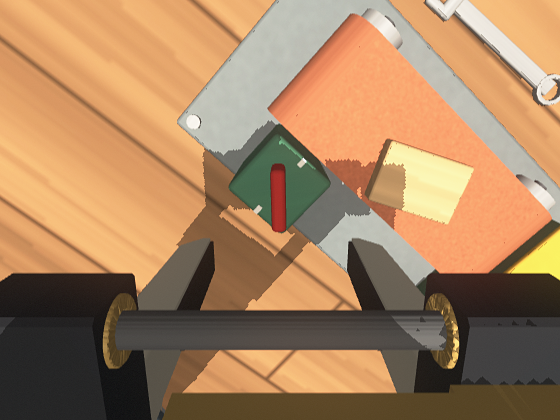

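The wing is clearly visible at (279,198), lined up between the jaws: centre (0.504,0.065), 40.7°. I'll correct, descend and grip.

Call:
servo_tool --pt "0.22 0.35 -0.6 0.2 0.7" --pt "0 0 -0.9 0 0.7" --pt "0 0 -0.9 0 0.7" --pt "0 0 -0.9 0 0.7" --pt "0 0 -0.9 0 0.7" --pt "0 0 -0.6 0 0.7" --pt "0 0 0 0 0.7"

```text
time_s: 6.6
eef_pos: [0.505, 0.0622, 0.145]
tcp_rot: [-0.243, -0.659, -0.249, 0.667]
ft_force: [-0.1, -0.2, 0.5]
width: 0.701
```

Call:
servo_tool --pt "-0.03 0.13 0.2 0 0.7" --pt "0 0 0 0 0.4" --pt "0 0 0 0 0" --pt "0 0 0 0 0" --pt "0 0 0 0 0" --pt "0 0 0 0 0"

```text
time_s: 7.2
eef_pos: [0.5057, 0.0646, 0.1508]
tcp_rot: [-0.243, -0.66, -0.249, 0.666]
ft_force: [-0.8, 0.4, 0.1]
width: 0.318
```

Call:
servo_tool --pt "0 0 -0.1 0 0" --pt "0 0 0 0 0" --pt "0 0 0 0 0" --pt "0 0 0 0 0"

```text
time_s: 7.6
eef_pos: [0.5044, 0.0661, 0.1488]
tcp_rot: [-0.242, -0.659, -0.25, 0.667]
ft_force: [1.6, -3.6, -1.4]
width: 0.104
```

Gripped: the opening is 9.7 mm, which matches the plate. Now I'll turn clockwise by about 44°.

Call:
servo_tool --pt "0 0 0 -1 0" --pt "0 0 0 -1 0" --pt "0 0 0 -1 0" --pt "0 0 0 -1 0" --pt "0 0 0 -1 0" --pt "0 0 0 -1 0" --pt "0 0 0 0 0"

```text
time_s: 8.3
eef_pos: [0.5049, 0.0648, 0.1488]
tcp_rot: [-0.018, -0.704, -0.025, 0.709]
ft_force: [-0.9, 2.1, 0.4]
width: 0.105
```

```bash
python3 look.py w4
```

```text
all 2038 [0.5136 0.0646 0.1774] top 1696 [0.5114 0.0645 0.1796]
((0.5097324848175049, 0.06437845528125763), (0.03234838321805, 0.00978806335479021), 3.4472522735595703)
wing deg 3.542163406317688
[0.5048868  0.06490536 0.14881892] jaw -86.34017619787869 [0.03 0.37 1.82 0.01 0.96 1.53] 0.10360350997356459 [-0.26  0.09 -0.02] 8.35
```

Call:
servo_tool --pt "0 0 0 -0.5 0" --pt "0 0 0 -0.4 0" --pt "0 0 0 -0.3 0" --pt "0 0 0 0 0"

```text
time_s: 8.75
eef_pos: [0.5049, 0.0646, 0.1488]
tcp_rot: [0.023, -0.705, 0.016, 0.709]
ft_force: [0.2, -0.2, 1.7]
width: 0.103
```

```bash
python3 look.py w5
```

```text
all 2052 [0.5135 0.0634 0.1774] top 1713 [0.5114 0.0636 0.1796]
((0.5102146863937378, 0.06363070011138916), (0.009811891242861748, 0.03171103447675705), 87.1718521118164)
wing deg -2.9489955746024794
[0.50487272 0.0646813  0.14879949] jaw -93.05981579840125 [0.03 0.37 1.82 0.01 0.96 1.65] 0.10645563390053718 [-0.31  0.17 -0.06] 8.8
```

Call:
servo_tool --pt "0 0 0 -0.3 0" --pt "0 0 0 -0.3 0" --pt "0 0 0 -0.3 0" --pt "0 0 0 -0.3 0"

```text
time_s: 9.2
eef_pos: [0.5046, 0.0648, 0.1488]
tcp_rot: [0.067, -0.702, 0.06, 0.707]
ft_force: [-1.0, 0.7, 0.9]
width: 0.12
```

```bash
python3 look.py w6
```

```text
all 2142 [0.5132 0.0631 0.1771] top 1747 [0.5111 0.0634 0.1796]
((0.5095425844192505, 0.06382375210523605), (0.01022230926901102, 0.032707586884498596), 86.68952178955078)
wing deg -3.3313946800821737
[0.50459702 0.06475181 0.148822  ] jaw -100.40573253945347 [0.03 0.37 1.82 0.01 0.96 1.78] 0.11711709644045483 [-0.06  0.28  0.59] 9.25
```

View pics/w6.png

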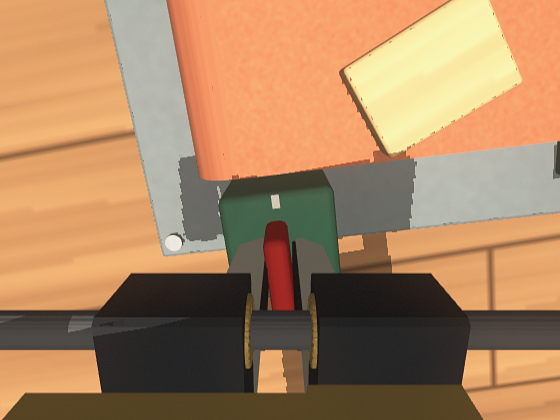

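Seated: the wing stopped at -3.3° with the ticks in line, and the jaw slipped against it with 0.6 N·m of torque. I'll pause, then back off about 90° plus the slip.

Call:
servo_tool --pt "0 0 0 0 0" --pt "0 0 0 0 0" --pt "0 0 0 0 0" --pt "0 0 0 0.6 0" --pt "0 0 0 0.6 0" --pt "0 0 0 1 0" --pt "0 0 0 1 0" --pt "0 0 0 1 0"

```text
time_s: 10.05
eef_pos: [0.5047, 0.0652, 0.1488]
tcp_rot: [-0.093, -0.698, -0.1, 0.703]
ft_force: [-1.4, 1.5, 2.5]
width: 0.104
```

Call:
servo_tool --pt "0 0 0 1 0" --pt "0 0 0 1 0" --pt "0 0 0 1 0" --pt "0 0 0 1 0" --pt "0 0 0 1 0" --pt "0 0 0 1 0" --pt "0 0 0 1 0" --pt "0 0 0 0 0"

```text
time_s: 10.85
eef_pos: [0.5038, 0.0663, 0.1488]
tcp_rot: [-0.346, -0.61, -0.353, 0.619]
ft_force: [-1.5, 0.2, 1.0]
width: 0.107
```

```bash
python3 look.py w7
```

```text
all 2039 [0.5085 0.0729 0.1773] top 1706 [0.5074 0.0709 0.1795]
((0.5063970685005188, 0.06972353160381317), (0.03228846937417984, 0.009784727357327938), 59.63643264770508)
wing deg 60.28017702707724
[0.50386759 0.06630278 0.14881057] jaw -30.923713228271627 [0.04 0.37 1.82 0.   0.97 0.57] 0.10303685370945118 [-0.24 -0.01  0.05] 10.9
```

The wing is at 60°. The goal is 86.9°, so 27° remain.

Call:
servo_tool --pt "0 0 0 1 0" --pt "0 0 0 1 0" --pt "0 0 0 1 0" --pt "0 0 0 1 0" --pt "0 0 0 0.4 0" --pt "0 0 0 0 0" --pt "0 0 0 0 0" --pt "0 0 0 0 0"

```text
time_s: 11.7
eef_pos: [0.5031, 0.0665, 0.1488]
tcp_rot: [-0.474, -0.517, -0.48, 0.527]
ft_force: [-2.6, 0.1, 1.7]
width: 0.108
```

```bash
python3 look.py w8; python3 - <<'E'
from h import *
im,P=grab('side');cv2.imwrite('pics/side8.png',im)
m=cv2.inRange(cv2.cvtColor(im,cv2.COLOR_BGR2HSV),(22,150,60),(35,255,255))>0
Q=P[m];Q=Q[(Q[:,0]>.45)&(Q[:,0]<.7)&(Q[:,1]>-.27)&(Q[:,1]<-.13)&(Q[:,2]>.05)&(Q[:,2]<.25)];print(len(Q),np.percentile(Q,[2,50,98],axis=0).round(3))
E
```

```text
all 2048 [0.5043 0.0742 0.1774] top 1715 [0.5041 0.072  0.1795]
((0.5037053227424622, 0.0704948753118515), (0.0323922298848629, 0.009819242171943188), 85.2484130859375)
wing deg 86.05105263766427
[0.50310381 0.06653118 0.14880362] jaw -5.122869920433655 [ 0.04  0.37  1.82 -0.    0.97  0.13] 0.10406964666807982 [-0.15 -0.13  0.07] 11.75
148 [[ 0.468 -0.238  0.103]
 [ 0.592 -0.211  0.108]
 [ 0.624 -0.162  0.112]]
```

View pics/w8.png

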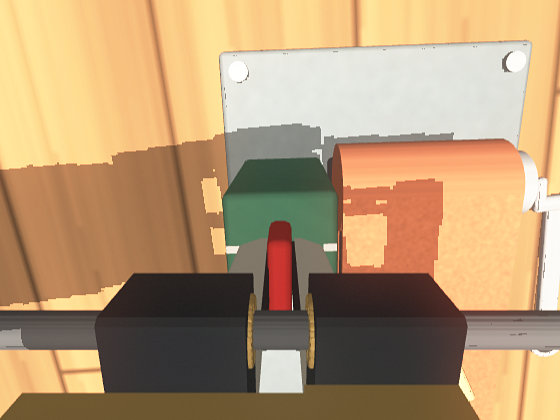

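The wing at (280,265) is held between the pads and stands square to the ticks, about 89.4° out. The cover is still flat at 0.108 m. Handing in.

```bash
python3 -c "
from plant import robot
print(robot.sign_off())"
```

```text
the job is handed in; nothing more can be done
None
```

I pressed the belt cover shut and lifted the hand off it. I then turned the thumbscrew clockwise to its stop, backed it off a quarter turn and handed in still gripping it, at about 12 s on the robot clock.

- **Cover:** after I let go, and again at the end, its face measured level at about 0.107–0.108 m, which is the shut height. The push on the stop peaked at about 88 N in the last wrist force reading. That is harder than intended, but under the 120 N limit.
- **Seating:** the wing stopped at -3.3°, in line with the ticks. As I kept turning, the jaws slipped about 7° on the plate at 0.6 N·m.
- **Back-off and grip:** the wing ended at 86.1°, about 89.4° (1.56 rad) out from the stop. The jaw opening matches the 10 mm plate, so the grip is still on. I had no direct reading of finger force.
- **Bystanders:** I went near none of them. The pictures I took show nothing out of place, but I did not measure their positions.

No check failed or disagreed.

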